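# Pack the service case, shut it and latch it

## Robot

A 6-joint arm with a two-finger parallel gripper is mounted at the origin on the work surface; the furniture and walls round the work are solid. World frame = base frame: x ahead of the robot, y to its left, z up, the work surface at z = 0. Lengths are in mm, angles in degrees, forces in N, time in s.
With the tool pointing down it reaches from about 425 to 950 mm from the base axis. Payload 3.5 kg.
Tool frame: the origin (TCP) lies midway between the tips of the shut fingers; the grasp point (between the pads) lies 19 mm behind it; z points along the fingers, y is the line along which they close (so a half turn about z gives the same grasp; the last joint's range is limited). The gripper opens to 85 mm and grips with 20 to 120 N. Pads are 22 mm wide; open, the fingers measure 114 mm over their backs; the gripper's body (76 mm by 85 mm) begins 54 mm behind the grasp point. The pads swing forward as they close: fully open they stand 13 mm farther back than shut.
Start: joints at [56.666, 16.404, 90.338, -0, 73.258, -8.594], TCP at [282.455, 613.046, 231.325] pointing down, gripper open.
Joint ranges: [-158.93, 158.93], [-51.34, 127.21], [12.03, 142.37], [-87.48, 267.48], [13.55, 161.25], [-162.69, 162.69]. Speed limits (degrees/s): [159.86, 159.86, 180, 180, 180, 180].

## Interface

Orientations are given as [roll, pitch, yaw] about the fixed x, y, z axes, in that order (R = Rz(yaw) Ry(pitch) Rx(roll)).
In Python, from plant import env gives the robot as it stands.
- The arm moves only by the tool step_arm, never from a script. Its argument "commands" is text: rows parted by semicolons, each of 4 numbers parted by spaces: the shift along the tool's x, y, z scaled (see below), then the turn about the tool's z scaled (see below). In form: dx dy dz yaw; .... A call has exactly 10 rows; each row shifts and turns the commanded pose from where the row before left it, along the tool's axes as they then stand; what a row does not reach is not made up. The controller multiplies each number of a shift by 2 cm and each number of a turn by 4 degrees. A row lasts 1/10 s, in which the tool goes at most 50 mm and 8.59 degrees, less where a joint would pass 70% of its speed; a pose out of reach is approached as far as the arm can. A call with a number of a shift or a turn outside -1 to 1 is refused whole. A call with a gripper value outside its range is refused whole. "fingers" is the closure, from 0 (fully open) to 1 (shut), set as the call begins (left out, the last holds). The fingers move at their own pace and stop on an object; the grip force is fixed at half the most. Time passes only in rows, so rows that do not move let the fingers close, or fill a call up. It gives the time, the measured TCP pose, the force, the opening and the grip force at its end, in the units of the state.
- env.read_state(): the state, without advancing time (a new reading comes with each control period).
- env.get_image(name): name is "side" or "top"; returns a dict with "color" (384x512x3 uint8, red, green, blue), "intrinsics" (3x3 intrinsics, pixels), "rvec" (rotation vector, rad) and "tvec" (3), from world to camera coordinates, as OpenCV has them. Camera axes: x right, y down, z forward; pixel columns grow to the right and rows downward; lengths in mm; the calibration is good to about 2 mm. A picture is of the moment at which its call begins. There is no depth.
- env.hand_in(): hands the job in; it is judged then, once.
The state is a dict: "time": time; "qpos": joint angles; "qd": joint speeds; "tau": joint torques, N m; "position": TCP position; "tcp_rot": TCP orientation; "force": force on the tool from outside, world axes, zero at the start; "torque": the same for the moment, N m; "width": opening from 0.0 (shut) to 1.0 (fully open); "gripper_force": force on a finger pad.
Only numpy, scipy, OpenCV 4.12 (cv2) and the standard library are available. Lean on these libraries where they do the work, as an engineer would, in place of code of your own. Each camera call takes 0.05 s, during which the arm holds its last target. There are 200 camera calls.

## Task

Get the service case ready to leave: pull every jar out of its tight pocket in the wooden holder and stand it upright in the long compartment of the yellow case that is nearer to you, and lay every hand-held counter from the table in the long compartment farther from you. Then close the lid fully without slamming it, and after that press both front latches down flat against the case; leave the pliers and the tape measure where they are.

Things in the scene. Friction and masses are not known exactly. Their poses are not given: they have to be found in the camera images.
- case: yellow parts case, fixed to the table, 238 x 324 mm, 79 mm high when shut; origin at the centre of its underside. x points from the latch side to the hinge side (about to the robot's left), y towards the robot. Walls 220 x 320 mm outside, 3 mm thick, 55 mm high. Dividers 44 mm high at y = +50 and -50 mm run along x. The middle compartment is not used; bits seen on the floors are not solid.
- near_compartment (a point): centre of the floor of the long compartment nearer the robot (case y = +104 mm, z = 3 mm); axes as the case's. For the jars. 214 mm along x, 106 mm along y.
- far_compartment (a point): centre of the floor of the long compartment farther from the robot (case y = -104 mm, z = 3 mm); axes as the case's. For the counters. 214 mm along x, 106 mm along y; two counters may lie side by side or one on the other.
- case_lid (a joint): angle of the lid, 0 shut, 1.57 upright, at most 1.83; starts open. The hinge has stiff friction (0.8 N m) and the lid stays where it is left; about 5 N at its edge moves it. No spring, no catch. 220 mm deep (case x), 320 mm wide; shut, it spans z = 56 to 78 mm, 72 mm of room over the inner floor.
- hinge (a point): middle of the lid's hinge axis (case x = +115 mm, y = 0, z = 55 mm); the axis runs along the case's y.
- lid_edge (a point): middle of the lid's free edge, on its outer top face (shut: case x = -110 mm, y = 0, z = 78 mm); it moves with the lid.
- case_latch_0 (a joint): angle of the latch nearer the robot: 0 flat down on the case front, 1.4 flipped up, sticking out level. Light friction (0.02 N m). Black plate 28 mm wide, 30 mm long, 3 mm thick with a 5 mm lip at its end, hinged on the lid's front (lid shut: axis along case y at case x = -114, y = +100, z = 66 mm), so it turns with the lid.
- latch_0_tip (a point): lip at the free end of the latch nearer the robot; latched: case x = -119, y = +100, z = 37 mm.
- case_latch_1 (a joint): the same for the latch farther from the robot (case y = -100 mm).
- latch_1_tip (a point): lip at the free end of the latch farther from the robot; latched: case x = -119, y = -100, z = 37 mm.
- holder: pale wooden jar holder, fixed, 226 mm (x) x 100 mm (y) x 40 mm high; origin at the centre of its underside. Three pockets 28 mm deep (floor z = 12 mm) at x = -72, 0, +72 mm, for jar_a, jar_b, jar_c in this order. In each a sprung rubber pad nips the jar along y with 8 to 9 N: it takes roughly 10 N of upward pull to get it out; small turns or rocking help.
- jar_a: beige screw-top parts jar with a black cap, 43 mm in diameter, 66 mm tall; origin at the centre of its underside, z along its axis. Starts upright in the holder, the upper part standing above it by 38 mm; may be absent.
- jar_b: blue-grey screw-top parts jar with a white cap, 51 mm in diameter, 61 mm tall; origin at the centre of its underside, z along its axis. Starts upright in the holder, the upper part standing above it by 33 mm; may be absent.
- jar_c: beige screw-top parts jar with a black cap, 43 mm in diameter, 66 mm tall; origin at the centre of its underside, z along its axis. Starts upright in the holder, the upper part standing above it by 38 mm; may be absent.
- counter_a: white hand-held counter with a yellow-brown key plate, 45 mm (x) x 146 mm (y, its length) x 18 mm high, 0.11 kg; origin at the centre of its underside. Lies flat on the table; may be absent.
- counter_b: white hand-held counter with a grey key plate, 45 mm (x) x 146 mm (y, its length) x 18 mm high, 0.11 kg; origin at the centre of its underside. Lies flat on the table; may be absent.
- tape_measure: tape measure 66 x 74 x 36 mm, not part of the job; origin at the centre of its underside
- pliers: pliers 60 x 187 x 14 mm, not part of the job; origin at the centre of the underside
Things that resemble listed ones, but are neither listed nor needed, are in the scene too. Leave any red or turquoise look-alike of the counter_a alone.

How it is judged (in metres and radians):
On the way, in this order (a step that is already met when the one before it is completed fails the run):
1. every jar stands in the near long compartment and every counter lies in the far one, let go, the lid still open (x of jar_a in the frame of near_compartment between -0.1 and 0.1 m and y of jar_a in the frame of near_compartment between -0.045 and 0.045 m and z of jar_a in the frame of near_compartment between -0.005 and 0.015 m and angle between each of jar_a, jar_b, jar_c's own z axis and vertical below 0.2 rad and x of jar_b in the frame of near_compartment between -0.1 and 0.1 m and y of jar_b in the frame of near_compartment between -0.045 and 0.045 m and z of jar_b in the frame of near_compartment between -0.005 and 0.015 m and x of jar_c in the frame of near_compartment between -0.1 and 0.1 m and y of jar_c in the frame of near_compartment between -0.045 and 0.045 m and z of jar_c in the frame of near_compartment between -0.005 and 0.015 m and x of counter_a in the frame of far_compartment between -0.06 and 0.06 m and y of counter_a in the frame of far_compartment between -0.05 and 0.05 m and z of counter_a in the frame of far_compartment between -0.005 and 0.045 m and x of counter_b in the frame of far_compartment between -0.06 and 0.06 m and y of counter_b in the frame of far_compartment between -0.05 and 0.05 m and z of counter_b in the frame of far_compartment between -0.005 and 0.045 m and contact force between the fingers and jar_a below 0.3 N and contact force between the fingers and jar_b below 0.3 N and contact force between the fingers and jar_c below 0.3 N and contact force between the fingers and counter_a below 0.3 N and contact force between the fingers and counter_b below 0.3 N and value of joint case_lid above 0.5 rad), for 0.2 s.
2. the lid is shut, with the latches not yet down (value of joint case_lid below 0.04 rad), for 0.2 s.
3. both latches are down (value of joint each of case_latch_0, case_latch_1 below 0.15 rad and value of joint case_lid below 0.04 rad), for 0.2 s.
At the end, for the whole second after the job is handed in: Every jar that is present stands upright (within 0.2 rad) on the floor of the near long compartment, every counter that is present lies within the far long compartment (below its walls), all at rest; the lid is shut (below 0.04 rad) and both latches are down (below 0.15 rad) (all of step 3 and x of jar_a in the frame of near_compartment between -0.1 and 0.1 m and y of jar_a in the frame of near_compartment between -0.045 and 0.045 m and z of jar_a in the frame of near_compartment between -0.005 and 0.015 m and angle between each of jar_a, jar_b, jar_c's own z axis and vertical below 0.2 rad and x of jar_b in the frame of near_compartment between -0.1 and 0.1 m and y of jar_b in the frame of near_compartment between -0.045 and 0.045 m and z of jar_b in the frame of near_compartment between -0.005 and 0.015 m and x of jar_c in the frame of near_compartment between -0.1 and 0.1 m and y of jar_c in the frame of near_compartment between -0.045 and 0.045 m and z of jar_c in the frame of near_compartment between -0.005 and 0.015 m and x of counter_a in the frame of far_compartment between -0.06 and 0.06 m and y of counter_a in the frame of far_compartment between -0.05 and 0.05 m and z of counter_a in the frame of far_compartment between -0.005 and 0.045 m and x of counter_b in the frame of far_compartment between -0.06 and 0.06 m and y of counter_b in the frame of far_compartment between -0.05 and 0.05 m and z of counter_b in the frame of far_compartment between -0.005 and 0.045 m and linear speed of each of jar_a, jar_b, jar_c, counter_a, counter_b below 0.02 m/s); the robot touches nothing.
It fails at once if the lid is slammed (still faster than 2.5 rad/s in the last 0.15 rad) (value of joint case_lid below 0.15 rad and velocity of joint case_lid below -2.5 rad/s).
It fails at once if the tape measure is moved by more than 3 cm (distance of tape_measure from where it was at the start of the episode above 0.03 m).
It fails at once if the pliers is moved by more than 3 cm (distance of pliers from where it was at the start of the episode above 0.03 m).
Of jar_a, jar_b, jar_c only 2 to 3 are there at a start; the rules pass over those that are not, and their reading is None.
Of counter_a, counter_b only 1 to 2 are there at a start; the rules pass over those that are not, and their reading is None.
At some moment in a run one of counter_a, counter_b may be knocked a few centimetres aside while the robot is not near it.
It also fails if it takes over 210 s, if anything falls off the work surface, if the arm or the gripper's body presses on something with over 40 N, if the wrist force passes 120 N, or if a joint passes its speed limit or range.

## Working session

There is one attempt and no reset: what is moved stays moved. The work goes in short steps, Python scripts to look and compute and a tool call to move; the robot and the scene stay as the last step left them, time stands still between calls to the robot, and variables do not carry over. Pictures are saved under pics/ and viewed, at most 14 in all, crops included, and the job is handed in when it is done.

Besides the shell and the picture viewer there is one more tool, called after "Call:" by a JSON object that holds its "op" and its "data", one argument or row to a line. step_arm: Moves the arm, as the interface text tells. Its arguments: {"type":"object","properties":{"commands":{"type":"string"},"fingers":{"type":"number"}},"required":["commands"]}

```bash
ls; mkdir -p pics
python3 - <<'E'
from plant import env
import cv2,numpy as np,json
s=env.read_state();print(s)
for n in("top","side"):
    i=env.get_image(n);cv2.imwrite(f"pics/{n}0.png",i["color"][:,:,::-1])
    print(n,i["intrinsics"],i["rvec"],i["tvec"])
E
```

```text
pics
{'time': 0.0, 'qpos': array([ 5.66643172e+01,  1.64546863e+01,  9.04216135e+01, -1.05825405e-03,
        7.32592692e+01, -8.59634775e+00]), 'qd': array([-0.01540735, -0.03768222, -0.05204389,  0.03206512, -0.06230286,
       -0.06824735]), 'tau': array([-1.15980779e-04, -4.05969644e+01, -2.92630613e+01, -1.65320612e-04,
        5.71869925e-03, -5.66569810e-06]), 'position': array([282.11715563, 612.49899146, 229.94397272]), 'tcp_rot': array([-1.79865803e+02, -1.92624976e-02,  1.55260948e+02]), 'force': array([ 0.90497715, -0.74514435, -0.25738679]), 'torque': array([-0.02062423,  0.02216766,  0.02041751]), 'gripper_force': 0.0, 'width': 0.9983023255669757}
top [[490.48552716   0.         248.66753063]
 [  0.         490.48552716 194.11314144]
 [  0.           0.           1.        ]] [ 1.48094224 -2.27369311  0.70270977] [ 127.43135304  461.90804564 1692.93374665]
side [[408.84239238   0.         253.12813076]
 [  0.         408.84239238 193.73674461]
 [  0.           0.           1.        ]] [ 2.18717985 -0.30774415  0.16983088] [-506.61911166  104.03703383 1383.67628645]
```

View pics/top0.png

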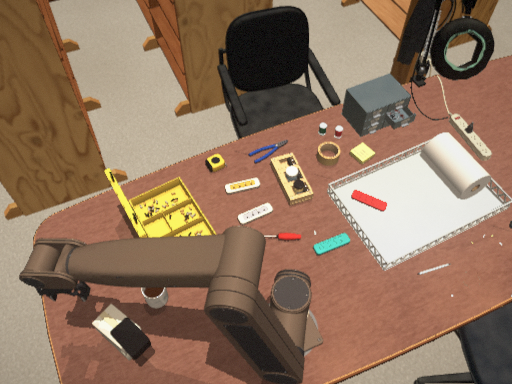

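View pics/side0.png

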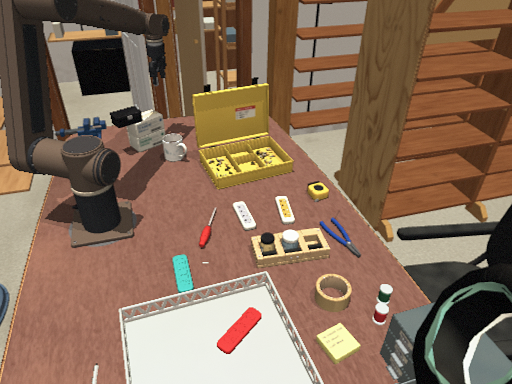

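Top view: yellow case at about (165,210), lid open to the left, and the holder at (291,178) with a white-capped and a black-capped jar. Counters are at (242,185) (yellow-brown) and (255,213) (grey). The arm hides part of the case. I'll zoom in on both views.

```bash
cat > h.py <<'E'
import cv2,numpy as np
from plant import env
def cam(n):
    i=env.get_image(n);return i
def ray(i,uv):
    R=cv2.Rodrigues(np.array(i["rvec"],float))[0];t=np.array(i["tvec"],float).ravel()
    K=np.array(i["intrinsics"]);d=R.T@np.linalg.inv(K)@np.array([uv[0],uv[1],1.]);return -R.T@t,d
def plane(i,uv,z):
    o,d=ray(i,uv);return o+d*(z-o[2])/d[2]
def tri(ia,ua,ib,ub):
    A=[];b=[]
    for i,u in((ia,ua),(ib,ub)):
        o,d=ray(i,u);d=d/np.linalg.norm(d);P=np.eye(3)-np.outer(d,d);A.append(P);b.append(P@o)
    return np.linalg.lstsq(np.vstack(A),np.hstack(b),rcond=None)[0]
def proj(i,p):
    return cv2.projectPoints(np.array(p,float).reshape(-1,3),np.array(i["rvec"],float),np.array(i["tvec"],float),np.array(i["intrinsics"]),None)[0].reshape(-1,2)
np.set_printoptions(precision=1,suppress=True)
def crop(i,x0,y0,x1,y1,k):
    return cv2.resize(i["color"][y0:y1,x0:x1,::-1],None,fx=k,fy=k,interpolation=cv2.INTER_CUBIC)
E
python3 - <<'E'
from h import *
import pickle
t=cam("top");s=cam("side");pickle.dump((t,s),open("c0.pkl","wb"))
a=crop(t,100,140,320,250,3.6);b=crop(s,180,70,340,270,3)
cv2.imwrite("pics/tc.png",a);cv2.imwrite("pics/sc.png",b)
E
```

```text
(no output)
```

View pics/tc.png

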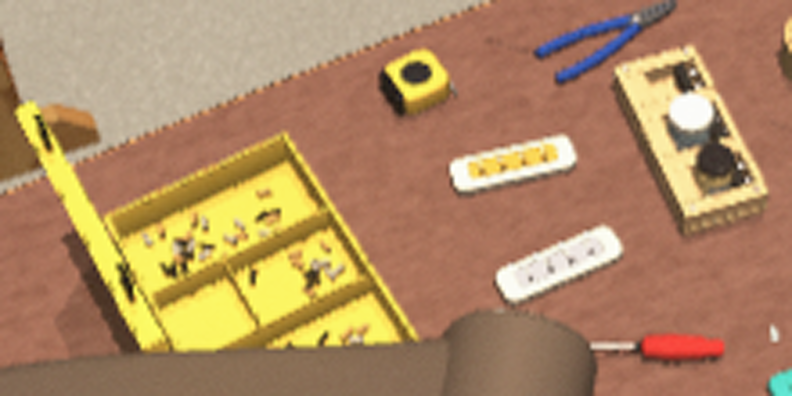

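View pics/sc.png

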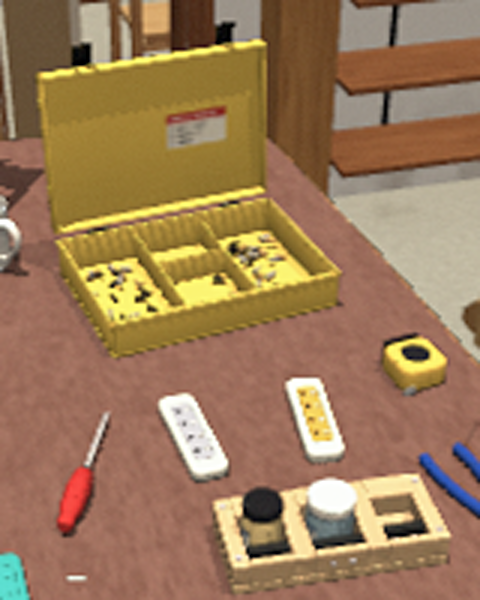

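The side crop shows the black-cap jar in the near pocket, the white-cap jar in the middle one, and the far pocket empty. Both counters are present. Case rim corners (side crop) are about (113,332), (340,272), (60,240) and (272,200).

Run:
```python
from h import *
import pickle
t,s=pickle.load(open("c0.pkl","rb"))
T=lambda u,v:(100+u/3.6,140+v/3.6); S=lambda u,v:(180+u/3,70+v/3)
print("cams",ray(t,(0,0))[0],ray(s,(0,0))[0])
for n,p in dict(latnear=(113,332),latfar=(340,272),hinnear=(60,240),hinfar=(272,200)).items(): print(n,plane(s,S(*p),55))
for n,p in dict(latfar=(287,136),hinfar=(106,216),latedge2=(415,340)).items(): print("top",n,plane(t,T(*p),55))
print("tri latfar",tri(t,T(287,136),s,S(340,272)))
for n,a,b,z in(("black",(717,158),(264,504),78),("white",(690,111),(331,497),73)):
    print(n,tri(t,T(*a),s,S(*b)),plane(t,T(*a),z),plane(s,S(*b),z))
# holder top corners
for p in((615,70),(693,46),(765,196),(686,222)):print("hold top",plane(t,T(*p),40))
for p in((213,500),(430,474),(448,545),(232,572)):print("hold side",plane(s,S(*p),40))
# counters
for n,i,boxes in(("top",t,((222,172,262,198),(232,198,276,228))),("side",s,((272,193,298,227),(230,198,260,233)))):
  for x0,y0,x1,y1 in boxes:
    c=i["color"][y0:y1,x0:x1];hsv=cv2.cvtColor(c,cv2.COLOR_RGB2HSV)
    m=(((hsv[...,1]<60)&(hsv[...,2]>110))|((hsv[...,0]>15)&(hsv[...,0]<35)&(hsv[...,2]>150))).astype(np.uint8)
    m=cv2.morphologyEx(m,cv2.MORPH_CLOSE,np.ones((3,3)))
    k=max(cv2.findContours(m,cv2.RETR_EXTERNAL,cv2.CHAIN_APPROX_NONE)[0],key=cv2.contourArea).reshape(-1,2)+[x0,y0]
    w=np.array([plane(i,q,12)[:2] for q in k],np.float32)
    print(n,cv2.minAreaRect(w))
```

```text
cams [-494.6  333.7 1655.2] [  181.3 -1151.5   907.2]
latnear [413.1  74.4  55. ]
latfar [732.2 131.7  55. ]
hinnear [390.8 312.1  55. ]
hinfar [707.8 344.6  55. ]
top latfar [721.2 129.6  55. ]
top hinfar [698.8 347.3  55. ]
top latedge2 [414.2  94.3  55. ]
tri latfar [727.7 129.4  53.8]
black [ 486.  -292.7   73.9] [ 480.8 -291.    78. ] [ 487.  -295.3   78. ]
white [ 557.6 -296.2   70.1] [ 554.7 -295.    73. ] [ 557.3 -298.6   73. ]
hold top [ 666.6 -255.    40. ]
hold top [ 661.8 -354.5   40. ]
hold top [ 435.9 -330.9   40. ]
hold top [ 440.5 -235.4   40. ]
hold side [ 451.5 -235.8   40. ]
hold side [ 687.8 -259.1   40. ]
hold side [ 660.3 -363.9   40. ]
hold side [ 440.6 -340.9   40. ]
top ((613.8080444335938, -99.53469848632812), (143.1722869873047, 48.01985549926758), 81.5077133178711)
top ((467.2634582519531, -92.09491729736328), (47.651241302490234, 144.69046020507812), 3.063831329345703)
side ((613.7654418945312, -98.63005828857422), (156.60462951660156, 46.271671295166016), 81.55482482910156)
side ((467.60205078125, -90.40531158447266), (46.14641189575195, 155.33010864257812), 2.966839075088501)
```

Call:
{"op": "step_arm", "data": {
  "commands": "0 0 -1 -1;0 0 -1 -1;0 0 -1 -1;0 0 -1 -1;0 0 -1 -1;0 -1 -0.5 0;0 -1 0 0;0 -1 0 0;0 -1 0 0;0 -1 0 0",
  "fingers": 0
}}

```text
time: 1.2
position: [274.0, 512.5, 341.0]
tcp_rot: [-180.0, -0.0, 175.3]
force: [-0.1, 0.3, -0.2]
width: 1.0
gripper_force: 0.0
```

Call:
{"op": "step_arm", "data": {
  "commands": "-0.2 -1 0 0;-0.2 -1 0 0;-0.2 -1 0 0;-0.2 -1 0 0;-0.2 -1 0 0;-0.2 -1 0 0;-0.2 -1 0 0;-0.2 -1 0 0;-0.2 -1 0 0;-0.2 -1 0 0"
}}

```text
time: 2.2
position: [297.4, 309.9, 341.1]
tcp_rot: [-180.0, -0.0, 175.3]
force: [-0.0, 0.8, 0.2]
width: 1.002
gripper_force: 0.0
```

Call:
{"op": "step_arm", "data": {
  "commands": "-0.5 -1 0 0;-0.5 -1 0 0;-0.5 -1 0 0;-0.5 -1 0 0;-0.5 -1 0 0;-0.5 -1 0 0;-0.5 -1 0 0;-0.5 -1 0 0;-0.5 -1 0 0;-0.5 -1 0 0"
}}

```text
time: 3.2
position: [380.7, 102.3, 341.2]
tcp_rot: [180.0, 0.0, 175.3]
force: [-0.2, -0.7, 0.8]
width: 1.002
gripper_force: 0.0
```

Call:
{"op": "step_arm", "data": {
  "commands": "-1 -1 0 0;-1 -1 0 0;-1 -1 0 0;-1 -1 0 0;-1 -1 0 0;-1 -1 0 0;-1 -1 0 0;-1 -1 0 0;-1 -1 0 0;-1 -1 0 0"
}}

```text
time: 4.2
position: [564.0, -113.6, 341.0]
tcp_rot: [180.0, -0.0, 175.2]
force: [0.6, 0.8, -0.1]
width: 1.0
gripper_force: 0.0
```

Run:
```python
from h import *
import pickle
t=cam("top");s=cam("side");pickle.dump((t,s),open("c1.pkl","wb"))
a=crop(t,95,155,225,255,4);b=crop(s,180,75,310,195,4)
b=cv2.copyMakeBorder(b,0,0,0,0,0);h=max(a.shape[0],b.shape[0])
cv2.imwrite("pics/tc1.png",a);cv2.imwrite("pics/sc1.png",b)
```

```text
(no output)
```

View pics/tc1.png

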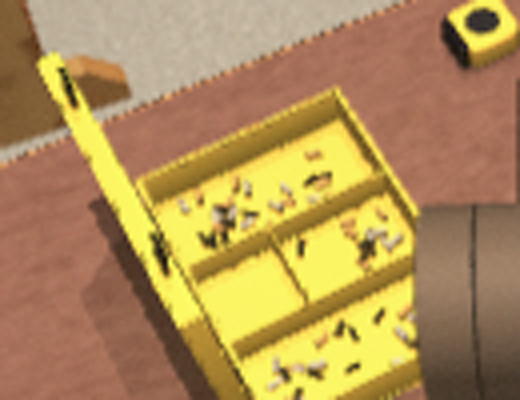

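View pics/sc1.png

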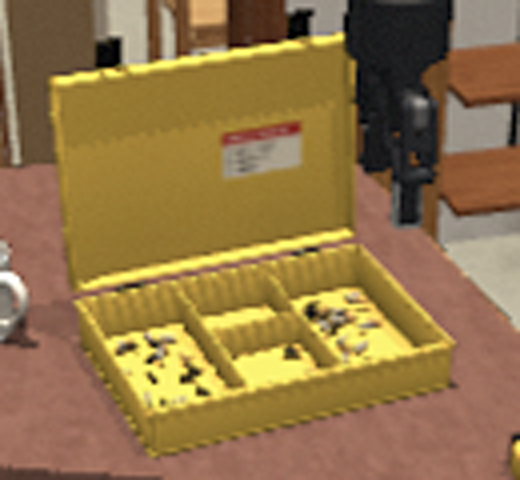

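Case rim corners are now clear. Top crop: far-latch (338,90), far-hinge (143,180). Side crop: near-latch (150,413), far-latch (453,346), near-hinge (80,300), far-hinge (360,243).

Run:
```python
from h import *
import pickle
from scipy.optimize import least_squares
t,s=pickle.load(open("c1.pkl","rb"))
T=lambda u,v:(95+u/4,155+v/4); S=lambda u,v:(180+u/4,75+v/4)
# outer rim corners in case xy
C=dict(ln=(-110,160),lf=(-110,-160),hn=(110,160),hf=(110,-160))
obs=[(t,T(338,90),'lf'),(t,T(143,180),'hf'),(s,S(150,413),'ln'),(s,S(453,346),'lf'),(s,S(80,300),'hn'),(s,S(360,243),'hf')]
P=np.array([plane(i,u,55)[:2] for i,u,_ in obs]);Q=np.array([C[k] for *_,k in obs])
def f(p):
    c,n=np.cos(p[2]),np.sin(p[2]);return (Q@np.array([[c,n],[-n,c]])+p[:2]-P).ravel()
r=least_squares(f,[557,221,1.68]);print(P);print(r.x,np.degrees(r.x[2]));print(f(r.x).reshape(-1,2))
```

```text
[[722.9 130. ]
 [696.6 342.6]
 [415.9  90.1]
 [729.6 126. ]
 [390.8 312.1]
 [707.6 353.3]]
[557.6 219.5   1.7] 96.60808115390893
[[ 6.3 -1.3]
 [ 7.2  4.6]
 [-4.6  1.8]
 [-0.4  2.7]
 [-4.8 -1.7]
 [-3.7 -6.1]]
```

Call:
{"op": "step_arm", "data": {
  "commands": "0.1 -1 0.5 0;0 -1 0.5 0;0 -1 0.5 0;0 -1 0.5 0;0 -1 0.5 0;0 -1 0.5 0;0 -1 0.5 0;0 -1 0.5 0;0 -1 0.5 0;0 0 0 0"
}}

```text
time: 5.3
position: [545.4, -293.9, 248.9]
tcp_rot: [179.9, -0.2, 175.1]
force: [0.3, -0.7, -0.2]
width: 1.0
gripper_force: 0.0
```

Call:
{"op": "step_arm", "data": {
  "commands": "-0.3 -0.05 1 0;-0.3 0 1 0;0 0 1 0;0 0 1 0;0 0 1 0;0 0 1 0;0 0 1 0;0 0 1 0;0 0 1 0;0 0 1 0"
}}

```text
time: 6.3
position: [558.9, -293.7, 50.9]
tcp_rot: [-180.0, 0.0, 175.3]
force: [1.3, -0.6, 0.3]
width: 0.997
gripper_force: 0.0
```

Call:
{"op": "step_arm", "data": {
  "commands": "0 0 0.2 0;0 0 0 0;0 0 0 0;0 0 0 0;0 0 0 0;0 0 0 0;0 0 0 0;0 0 0 0;0 0 0 0;0 0 0 0",
  "fingers": 1
}}

```text
time: 7.3
position: [559.3, -296.4, 49.5]
tcp_rot: [-179.7, 0.2, 175.3]
force: [-0.7, -4.9, -2.3]
width: 0.564
gripper_force: 62.4
```

Call:
{"op": "step_arm", "data": {
  "commands": "0 0 -0.2 0.3;0 0 -0.2 0.3;0 0 -0.2 -0.3;0 0 -0.2 -0.3;0 0 -0.2 -0.3;0 0 -0.2 0.3;0 0 -0.3 0;0 0 -0.4 0;0 0 -0.5 0;0 0 -0.5 0"
}}

```text
time: 8.3
position: [559.4, -294.1, 107.7]
tcp_rot: [-179.9, 0.1, 175.3]
force: [0.7, 0.5, -0.5]
width: 0.569
gripper_force: 65.6
```

Call:
{"op": "step_arm", "data": {
  "commands": "0 0 -1 0;0 0.5 -1 0;0.3 1 0 0;0.3 1 0 0;0.3 1 0 0;0.3 1 0 0;0.3 1 0 0;0.3 1 0 0;0.3 1 0 0;0.3 1 0 0"
}}

```text
time: 9.3
position: [524.2, -118.7, 145.3]
tcp_rot: [180.0, -0.0, 175.3]
force: [0.8, 0.5, -0.2]
width: 0.565
gripper_force: 65.6
```

Call:
{"op": "step_arm", "data": {
  "commands": "0.3 1 0 0;0.3 1 0 0;0.3 1 0 0;0.3 1 0 0;0.3 1 0 0;0.3 1 0 0;0.3 1 0 0;0.3 1 0 0;0.3 1 0 0;0.3 1 0 0"
}}

```text
time: 10.3
position: [480.6, 85.3, 145.3]
tcp_rot: [180.0, 0.0, 175.3]
force: [0.4, -1.3, 0.3]
width: 0.562
gripper_force: 65.6
```

Call:
{"op": "step_arm", "data": {
  "commands": "0.3 1 0 0;0.3 1 0 0;0.3 1 0 0;0.3 1 0 0;0.3 1 0 0;0.3 1 0 0;0.3 1 0 0;0.1 0.8 0 0;0 0 0 0;0 0 0 0"
}}

```text
time: 11.3
position: [449.9, 243.2, 145.2]
tcp_rot: [-180.0, -0.0, 175.3]
force: [-0.7, 0.0, -0.1]
width: 0.561
gripper_force: 65.6
```

Run:
```python
from h import *
s=cam("side");t=cam("top");print(env.read_state()["position"],env.read_state()["force"])
cv2.imwrite("pics/s2.png",np.vstack([crop(s,180,75,310,195,3),crop(t,110,155,240,235,3)]))
```

```text
[450.2 242.5 145.2] [-0.8 -0.5 -1.6]
```

View pics/s2.png

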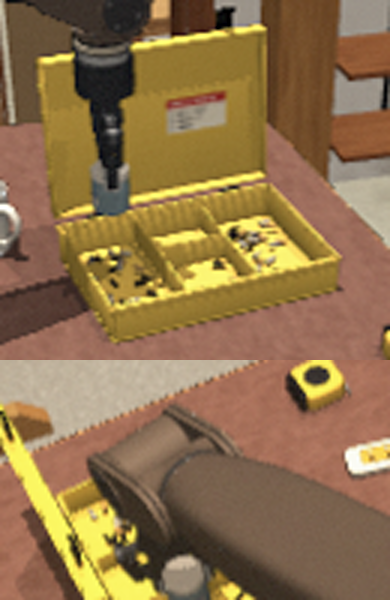

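The jar is held by the cap over the near compartment, so I lower it.

Call:
{"op": "step_arm", "data": {
  "commands": "0 0 1 0;0 0 1 0;0 0 1 0;0 0 1 0;0 0 0.6 0;0 0 0.2 0;0 0 0.15 0;0 0 0.1 0;0 0 0 0;0 0 0 0"
}}

```text
time: 12.4
position: [451.0, 243.1, 45.0]
tcp_rot: [180.0, 0.1, 175.3]
force: [1.5, 1.0, -1.1]
width: 0.562
gripper_force: 65.6
```

Call:
{"op": "step_arm", "data": {
  "commands": "0 0 0.1 0;0 0 0.1 0;0 0 0 0;0 0 0 0;0 0 0 0;0 0 0 0;0 0 0 0;0 0 0 0;0 0 0 0;0 0 0 0"
}}

```text
time: 13.4
position: [450.4, 242.9, 40.3]
tcp_rot: [-180.0, -0.0, 175.3]
force: [-0.1, -0.9, -1.3]
width: 0.565
gripper_force: 65.8
```

Call:
{"op": "step_arm", "data": {
  "commands": "0 0 0.1 0;0 0 0 0;0 0 0 0;0 0 0 0;0 0 0 0;0 0 0 0;0 0 0 0;0 0 0 0;0 0 0 0;0 0 0 0"
}}

```text
time: 14.4
position: [450.8, 243.0, 40.1]
tcp_rot: [-180.0, -0.0, 175.3]
force: [-3.7, -1.9, 9.6]
width: 0.566
gripper_force: 66.8
```

Contact with the floor, so I release and head for the black-capped jar.

Call:
{"op": "step_arm", "data": {
  "commands": "0 0 -0.05 0;0 0 0 0;0 0 0 0;0 0 0 0;0 0 -1 0;0 0 -1 0;0 0 -1 0;0 0 -1 0;0 0 -1 0;0 -1 -0.5 0",
  "fingers": 0.15
}}

```text
time: 15.4
position: [449.9, 224.1, 151.4]
tcp_rot: [179.9, 0.2, 175.4]
force: [0.3, -1.0, 1.1]
width: 0.845
gripper_force: 0.0
```

Call:
{"op": "step_arm", "data": {
  "commands": "-0.15 -1 0 0;-0.15 -1 0 0;-0.15 -1 0 0;-0.15 -1 0 0;-0.15 -1 0 0;-0.15 -1 0 0;-0.15 -1 0 0;-0.15 -1 0 0;-0.15 -1 0 0;-0.15 -1 0 0",
  "fingers": 0
}}

```text
time: 16.4
position: [462.0, 20.4, 149.1]
tcp_rot: [180.0, -0.0, 175.3]
force: [0.2, 1.4, 0.1]
width: 0.998
gripper_force: 0.0
```

Call:
{"op": "step_arm", "data": {
  "commands": "-0.15 -1 0 0;-0.15 -1 0 0;-0.15 -1 0 0;-0.15 -1 0 0;-0.15 -1 0 0;-0.15 -1 0 0;-0.15 -1 0 0;-0.15 -1 0 0;-0.15 -1 0 0;-0.15 -1 0 0"
}}

```text
time: 17.4
position: [475.4, -181.4, 149.0]
tcp_rot: [180.0, -0.0, 175.3]
force: [0.3, 0.4, 0.3]
width: 1.003
gripper_force: 0.0
```

Call:
{"op": "step_arm", "data": {
  "commands": "-0.15 -1 0 0;-0.15 -1 0 0;-0.15 -1 0 0;-0.15 -1 0 0;-0.15 -1 0 0;-0.15 -0.5 0 0;0 0 0.5 0;0 0 0.5 0;0 0 0 0;0 0 0 0"
}}

```text
time: 18.4
position: [483.9, -290.6, 128.3]
tcp_rot: [179.9, -0.1, 175.3]
force: [-0.4, -0.4, 0.1]
width: 1.002
gripper_force: 0.0
```

Run:
```python
from h import *
s=cam("side");t=cam("top");st=env.read_state();print(st["position"])
cv2.imwrite("pics/s3.png",np.hstack([crop(s,180,75,340,270,2.5),crop(t,110,155,250,255,2.5)] if 0 else [crop(s,180,75,340,270,2.5),cv2.copyMakeBorder(crop(t,110,155,260,255,2.5),0,237,0,0,0)[:487]]))
```

```text
[ 484.5 -291.2  129.4]Traceback (most recent call last):
  File "<stdin>", line 3, in <module>
    return _nx.concatenate(arrs, 1, dtype=dtype, casting=casting)
           ~~~~~~~~~~~~~~~^^^^^^^^^^^^^^^^^^^^^^^^^^^^^^^^^^^^^^^
ValueError: all the input array dimensions except for the concatenation axis must match exactly, but along dimension 0, the array at index 0 has size 488 and the array at index 1 has size 487
```

Call:
{"op": "step_arm", "data": {
  "commands": "-0.1 0 1 0;0 0 1 0;0 0 1 0;0 0 0.8 0;0 0 0.1 0;0 0 0 0;0 0 0 0;0 0 0 0;0 0 0 0;0 0 0 0"
}}

```text
time: 19.5
position: [486.7, -292.2, 52.0]
tcp_rot: [-180.0, 0.1, 175.3]
force: [-0.1, 0.5, -0.3]
width: 1.003
gripper_force: 0.0
```

Call:
{"op": "step_arm", "data": {
  "commands": "0 0 0 0;0 0 0 0;0 0 0 0;0 0 0 0;0 0 0 0;0 0 0 0;0 0 0 0;0 0 0 0;0 0 0 0;0 0 0 0",
  "fingers": 1
}}

```text
time: 20.5
position: [486.4, -291.5, 51.6]
tcp_rot: [179.9, -0.0, 175.3]
force: [-0.9, 5.1, 4.6]
width: 0.474
gripper_force: 61.1
```

Call:
{"op": "step_arm", "data": {
  "commands": "0 0 -0.2 0.3;0 0 -0.2 0.3;0 0 -0.2 -0.3;0 0 -0.2 -0.3;0 0 -0.2 -0.3;0 0 -0.2 0.3;0 0 -0.4 0;0 0 -1 0;0 0 -1 0;0 0 -1 0"
}}

```text
time: 21.5
position: [488.4, -293.6, 148.2]
tcp_rot: [-179.7, 0.3, 175.3]
force: [-0.3, -0.1, -0.9]
width: 0.471
gripper_force: 62.4
```

Call:
{"op": "step_arm", "data": {
  "commands": "0.15 1 0 0;0.15 1 0 0;0.15 1 0 0;0.15 1 0 0;0.15 1 0 0;0.15 1 0 0;0.15 1 0 0;0.15 1 0 0;0.15 1 0 0;0.15 1 0 0"
}}

```text
time: 22.5
position: [471.6, -87.4, 142.1]
tcp_rot: [179.9, -0.1, 175.3]
force: [0.2, -0.9, -0.4]
width: 0.469
gripper_force: 62.5
```

Call:
{"op": "step_arm", "data": {
  "commands": "0.15 1 0 0;0.15 1 0 0;0.15 1 0 0;0.15 1 0 0;0.15 1 0 0;0.15 1 0 0;0.15 1 0 0;0.15 1 0 0;0.15 1 0 0;0.15 1 0 0"
}}

```text
time: 23.5
position: [457.5, 113.7, 142.1]
tcp_rot: [-180.0, -0.1, 175.3]
force: [-0.3, 0.3, -0.5]
width: 0.471
gripper_force: 62.5
```

Call:
{"op": "step_arm", "data": {
  "commands": "0.1 1 0 0;0.05 1 0 0;0 0.1 1 0;0 0 1 0;0 0 1 0;0 0 1 0;0 0 0.6 0;0 0 0.2 0;0 0 0 0;0 0 0 0"
}}

```text
time: 24.5
position: [460.6, 154.1, 48.1]
tcp_rot: [180.0, 0.1, 175.3]
force: [-0.5, 0.1, -0.3]
width: 0.476
gripper_force: 62.5
```

Call:
{"op": "step_arm", "data": {
  "commands": "0 0 0.1 0;0 0 0.1 0;0 0 0.05 0;0 0 0.05 0;0 0 0 0;0 0 0 0;0 0 0 0;0 0 0 0;0 0 0 0;0 0 0 0"
}}

```text
time: 25.5
position: [460.6, 153.8, 42.6]
tcp_rot: [-180.0, 0.0, 175.3]
force: [-2.2, -0.4, 6.6]
width: 0.471
gripper_force: 63.7
```

Call:
{"op": "step_arm", "data": {
  "commands": "0 0 0 0;0 0 0 0;0 0 0 0;0 0 0 0;0 0 -1 0;0 0 -1 0;0 0 -1 0;0 0 -1 0;0 0 -1 0;0 0 -1 0",
  "fingers": 0.2
}}

```text
time: 26.5
position: [459.9, 153.8, 161.9]
tcp_rot: [-180.0, -0.0, 175.3]
force: [0.3, 0.1, -0.2]
width: 0.799
gripper_force: 0.0
```

Call:
{"op": "step_arm", "data": {
  "commands": "0 -1 0 1;0 -1 0 1;0 -1 0 1;0 -1 0 1;0 -1 0 1;0 -1 0 1;0 -1 0 1;0 -1 0 1;0 -1 0 1;0 -1 0 1",
  "fingers": 0
}}

```text
time: 27.5
position: [383.8, -27.6, 161.2]
tcp_rot: [-180.0, -0.0, 135.1]
force: [0.1, -0.1, 0.2]
width: 0.999
gripper_force: 0.0
```

Call:
{"op": "step_arm", "data": {
  "commands": "0 0 0 1;0 0 0 1;0 0 0 1;0 0 0 1;0 0 0 1;0 0 0 1;0 0 0 1;0 0 0 1;0 0 0 1;0 0 0 1"
}}

```text
time: 28.5
position: [384.2, -26.9, 161.1]
tcp_rot: [-180.0, -0.0, 95.1]
force: [-0.7, -0.1, 0.1]
width: 0.998
gripper_force: 0.0
```

```bash
cat > cnt.py <<'E'
from h import *
def counters(tt):
  for n in("top","side"):
    i=cam(n);hsv=cv2.cvtColor(i["color"],cv2.COLOR_RGB2HSV)
    m=(((hsv[...,1]<60)&(hsv[...,2]>110))|((hsv[...,0]>15)&(hsv[...,0]<35)&(hsv[...,2]>150))).astype(np.uint8)
    m=cv2.morphologyEx(m,cv2.MORPH_CLOSE,np.ones((3,3)))
    for k in cv2.findContours(m,cv2.RETR_EXTERNAL,cv2.CHAIN_APPROX_NONE)[0]:
      if not 120<cv2.contourArea(k)<900:continue
      w=np.array([plane(i,q,12)[:2] for q in k.reshape(-1,2)],np.float32);(c,d,a)=cv2.minAreaRect(w)
      if 120<max(d)<175 and 35<min(d)<65: print(n,np.array(c),np.array(d),a if d[0]>d[1] else a+90)
E
python3 - <<'E'
from cnt import *
s=cam("side");t=cam("top");st=env.read_state();print(st["position"],st["tcp_rot"])
counters(0)
a=crop(s,180,75,340,270,2.5)[:480];b=cv2.copyMakeBorder(crop(t,110,155,270,255,2.5),0,230,0,0,0)
cv2.imwrite("pics/s3.png",np.hstack([a,b]))
E
```

```text
[384.2 -26.9 161.2] [-180.    -0.    95.3]
side [467.6 -90.9] [ 46.1 156.4] 92.96680045127869
side [591.1 -68.8] [158.1  45.9] 82.38619232177734
```

View pics/s3.png

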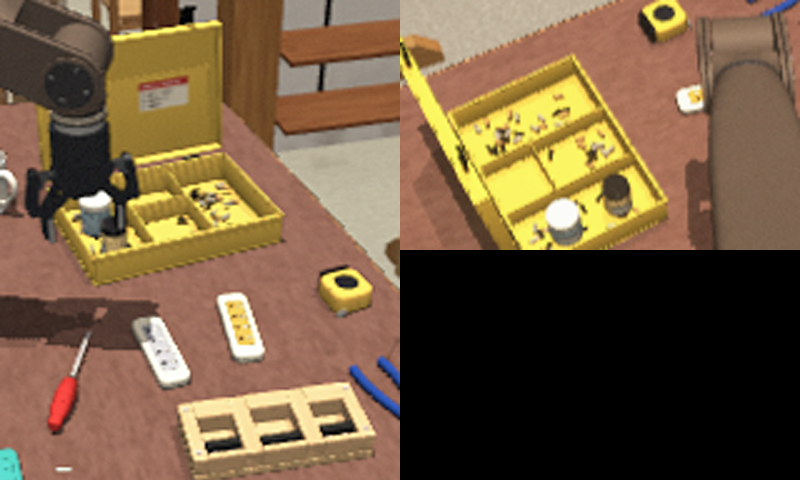

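Both jars stand in the near compartment and the holder is empty. The yellow counter was knocked to about (591,-69). I take the grey one first.

Call:
{"op": "step_arm", "data": {
  "commands": "-0.9 1 0.3 0.5;-0.9 1 0.3 0;-0.9 1 0.3 0;-0.85 0.85 0.3 0;0 0 1 0;0 0 1 0;0 0 1 0;0 0 1 0;0 0 1 0;0 0 0 0"
}}

```text
time: 29.7
position: [463.4, -91.8, 34.5]
tcp_rot: [-179.7, -0.2, 93.3]
force: [-1.1, -0.2, 0.6]
width: 1.002
gripper_force: 0.0
```

Call:
{"op": "step_arm", "data": {
  "commands": "0 0 0.8 0;0 0 0.5 0;0 0 0.2 0;0 0 0 0;0 0 0 0;0 0 0 0;0 0 0 0;0 0 0 0;0 0 0 0;0 0 0 0"
}}

```text
time: 30.7
position: [465.9, -92.8, 7.4]
tcp_rot: [180.0, 0.0, 93.3]
force: [0.3, 0.1, 0.7]
width: 0.997
gripper_force: 0.0
```

Call:
{"op": "step_arm", "data": {
  "commands": "0 0.05 0.25 0;0 0 0 0;0 0 0 0;0 0 0 0;0 0 0 0;0 0 0 0;0 0 0 0;0 0 0 0;0 0 0 0;0 0 0 0",
  "fingers": 1
}}

```text
time: 31.7
position: [467.1, -92.8, 2.5]
tcp_rot: [180.0, 0.0, 93.3]
force: [0.9, -0.1, 2.4]
width: 0.485
gripper_force: 61.0
```

Call:
{"op": "step_arm", "data": {
  "commands": "0 0 -0.5 0;0 0 -0.5 0;0 0 -1 0;0 0 -1 0;0 0 -1 0;0 0 -1 0;0 0 -1 0;0 0 -1 0;0 0 0 0;0 0 0 0"
}}

```text
time: 32.7
position: [466.7, -92.6, 142.5]
tcp_rot: [180.0, 0.0, 93.3]
force: [0.7, 0.6, -1.4]
width: 0.483
gripper_force: 60.9
```

Call:
{"op": "step_arm", "data": {
  "commands": "1 0.75 0 -0.8;1 0.75 0 0;1 0.75 0 0;1 0.75 0 0;1 0.75 0 0;1 0.75 0 0;1 0.75 0 0;1 0.75 0 0;1 0.75 0 0;1 0.75 0 0"
}}

```text
time: 33.7
position: [593.6, 123.0, 139.9]
tcp_rot: [-179.8, -0.0, 96.5]
force: [-0.1, -0.6, -1.0]
width: 0.487
gripper_force: 60.9
```

Call:
{"op": "step_arm", "data": {
  "commands": "1 0.8 0 0;1 0.8 0 0;1 0.8 0 0;1 0.8 0 0;1 0.8 0 0;0 0 0.5 0;0 0 0.5 0;0 0 0.5 0;0 0 0 0;0 0 0 0"
}}

```text
time: 34.7
position: [662.1, 229.7, 111.3]
tcp_rot: [-179.9, 0.0, 96.4]
force: [-0.1, -0.7, -0.2]
width: 0.487
gripper_force: 61.0
```

Call:
{"op": "step_arm", "data": {
  "commands": "0 0 0.8 0;0 0 0.8 0;0 0 0.8 0;0 0 0.8 0;0 0 0.8 0;0 0 0.6 0;0 0 0.3 0;0 0 0.1 0;0 0 0 0;0 0 0 0"
}}

```text
time: 35.7
position: [663.6, 230.7, 13.4]
tcp_rot: [179.9, -0.0, 96.5]
force: [1.4, 0.3, -0.9]
width: 0.484
gripper_force: 61.0
```

Call:
{"op": "step_arm", "data": {
  "commands": "0 0 0.1 0;0 0 0.05 0;0 0 0 0;0 0 0 0;0 0 0 0;0 0 0 0;0 0 0 0;0 0 0 0;0 0 0 0;0 0 0 0"
}}

```text
time: 36.7
position: [662.8, 230.6, 9.3]
tcp_rot: [-180.0, 0.0, 96.5]
force: [0.6, 0.3, -0.2]
width: 0.489
gripper_force: 61.0
```

Call:
{"op": "step_arm", "data": {
  "commands": "0 0 0.1 0;0 0 0.05 0;0 0 0 0;0 0 0 0;0 0 0 0;0 0 0 0;0 0 0 0;0 0 0 0;0 0 0 0;0 0 0 0"
}}

```text
time: 37.7
position: [662.8, 230.6, 6.3]
tcp_rot: [-180.0, 0.0, 96.5]
force: [0.2, 0.9, -1.3]
width: 0.487
gripper_force: 61.0
```

Call:
{"op": "step_arm", "data": {
  "commands": "0 0 0 0;0 0 0 0;0 0 0 0;0 0 0 0;0 0 -0.5 0;0 0 -1 0;0 0 -1 0;0 0 -1 0;0 0 -1 0;0 0 -1 0",
  "fingers": 0.35
}}

```text
time: 38.7
position: [663.6, 230.7, 119.8]
tcp_rot: [179.8, -0.0, 96.5]
force: [-0.1, -0.9, 0.9]
width: 0.644
gripper_force: 0.0
```

Call:
{"op": "step_arm", "data": {
  "commands": "-1 -0.4 0 0;-1 -0.4 0 0;-1 -0.4 0 0;-1 -0.4 0 0;-1 -0.4 0 0;-1 -0.4 0 0;-1 -0.4 0 0;-1 -0.4 0 0;-1 -0.4 0 0;-1 -0.4 0 0",
  "fingers": 0
}}

```text
time: 39.7
position: [606.5, 21.9, 118.8]
tcp_rot: [179.8, 0.0, 96.5]
force: [-0.7, -0.6, -0.6]
width: 1.003
gripper_force: 0.0
```

```bash
python3 -c "
from cnt import *
counters(0);print(env.read_state()['position'])"
```

```text
side [590.9 -69. ] [157.7  45.9] 82.10966491699219
[606.3  20.7 118.6]
```

Call:
{"op": "step_arm", "data": {
  "commands": "-0.9 -0.3 0 0;-0.9 -0.3 0 0;-0.9 -0.3 0 0;-0.9 -0.3 0 0;-0.8 -0.1 0 0;0 0 0.4 0.9;0 0 0.4 0.9;0 0 0.4 0.9;0 0 0.4 0.9;0 0 0.4 0"
}}

```text
time: 40.8
position: [590.7, -67.4, 76.9]
tcp_rot: [179.9, -0.0, 82.1]
force: [-0.7, 0.0, -0.7]
width: 0.998
gripper_force: 0.0
```

Call:
{"op": "step_arm", "data": {
  "commands": "0 0 0.8 0;0 0 0.8 0;0 0 0.8 0;0 0 0.7 0;0 0 0.3 0;0 0 0.1 0;0 0 0 0;0 0 0 0;0 0 0 0;0 0 0 0"
}}

```text
time: 41.8
position: [590.4, -67.7, 7.1]
tcp_rot: [179.9, 0.0, 82.1]
force: [-0.7, -0.2, 0.7]
width: 0.995
gripper_force: 0.0
```

Call:
{"op": "step_arm", "data": {
  "commands": "0 0 0.15 0;0 0 0 0;0 0 0 0;0 0 0 0;0 0 0 0;0 0 0 0;0 0 0 0;0 0 0 0;0 0 0 0;0 0 0 0",
  "fingers": 1
}}

```text
time: 42.8
position: [590.4, -67.7, 3.9]
tcp_rot: [179.9, 0.0, 82.1]
force: [0.8, 1.2, 5.3]
width: 0.485
gripper_force: 61.4
```

Call:
{"op": "step_arm", "data": {
  "commands": "0 0 -0.5 0;0 0 -0.5 0;0 0 -1 0;0 0 -1 0;0 0 -1 0;0 0 -1 -0.9;0 0 -1 -0.9;0 0 -0.5 -0.9;0 0 0 -0.9;0 0 0 0"
}}

```text
time: 43.8
position: [589.6, -67.4, 133.8]
tcp_rot: [180.0, 0.0, 96.5]
force: [-0.3, 0.4, -1.7]
width: 0.483
gripper_force: 60.9
```

Call:
{"op": "step_arm", "data": {
  "commands": "1 0.4 0 0;1 0.4 0 0;1 0.4 0 0;1 0.4 0 0;1 0.4 0 0;1 0.4 0 0;1 0.4 0 0;1 0.4 0 0;1 0.4 0 0;1 0.4 0 0"
}}

```text
time: 44.8
position: [646.2, 141.0, 132.4]
tcp_rot: [-179.9, -0.0, 96.4]
force: [0.0, 0.1, -1.0]
width: 0.485
gripper_force: 60.9
```

Call:
{"op": "step_arm", "data": {
  "commands": "1 0.4 0 0;1 0.4 0 0;1 0.3 0 0;1 0.2 0 0;0.4 0 0 0;0 0 0.8 0;0 0 0.8 0;0 0 0.8 0;0 0 0 0;0 0 0 0"
}}

```text
time: 45.8
position: [662.1, 229.7, 83.7]
tcp_rot: [-179.8, 0.0, 96.4]
force: [0.6, -0.3, -1.0]
width: 0.483
gripper_force: 60.9
```

Run:
```python
from h import *
s=cam("side");t=cam("top");st=env.read_state();print(st["position"],st["force"])
a=crop(s,190,75,310,195,4)[:480]
cv2.imwrite("pics/s4.png",a)
```

```text
[663.4 230.2  85.9] [-0.5 -0.3 -0.9]
```

View pics/s4.png

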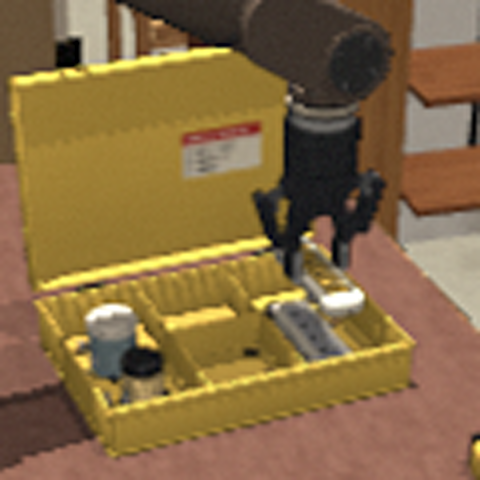

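The grey counter lies in the far compartment at about (308,330) and the yellow one is held above it. I check where the grey one sits.

Run:
```python
from h import *
import pickle
s=cam("side")
for p in((308,330),(283,307),(335,352)):print(plane(s,(190+p[0]/4,75+p[1]/4),20))
q=proj(s,[[663,230.6,21],[660.9,231.5,3],[663,230.6,97]]);print((q-[190,75])*4)
```

```text
[657.5 237.3  20. ]
[646.3 289.3  20. ]
[670.9 188.7  20. ]
[[315.  331.7]
 [312.3 346.2]
 [317.5 267.3]]
```

Call:
{"op": "step_arm", "data": {
  "commands": "0 0 0.8 0;0 0 0.8 0;0 0 0.6 0;0 0 0.3 0;0 0 0.15 0;0 0 0 0;0 0 0 0;0 0 0 0;0 0 0 0;0 0 0 0"
}}

```text
time: 46.95
position: [663.1, 230.6, 32.9]
tcp_rot: [180.0, -0.0, 96.5]
force: [0.1, -0.5, -1.4]
width: 0.483
gripper_force: 60.9
```

Call:
{"op": "step_arm", "data": {
  "commands": "0 0 0.1 0;0 0 0.05 0;0 0 0 0;0 0 0 0;0 0 0 0;0 0 0 0;0 0 0 0;0 0 0 0;0 0 0 0;0 0 0 0"
}}

```text
time: 47.95
position: [662.8, 230.6, 29.4]
tcp_rot: [180.0, -0.0, 96.5]
force: [-0.7, -0.1, -1.2]
width: 0.487
gripper_force: 60.9
```

Call:
{"op": "step_arm", "data": {
  "commands": "0 0 0.1 0;0 0 0.1 0;0 0 0 0;0 0 0 0;0 0 0 0;0 0 0 0;0 0 0 0;0 0 0 0;0 0 0 0;0 0 0 0"
}}

```text
time: 48.95
position: [662.8, 230.6, 25.3]
tcp_rot: [-180.0, 0.0, 96.5]
force: [-0.3, 0.9, -0.9]
width: 0.484
gripper_force: 60.9
```

Call:
{"op": "step_arm", "data": {
  "commands": "0 0 0.05 0;0 0 0 0;0 0 0 0;0 0 0 0;0 0 0 0;0 0 0 0;0 0 0 0;0 0 0 0;0 0 0 0;0 0 0 0"
}}

```text
time: 49.95
position: [662.8, 230.5, 24.3]
tcp_rot: [-180.0, 0.0, 96.5]
force: [0.4, 0.4, -1.6]
width: 0.48
gripper_force: 60.9
```

Call:
{"op": "step_arm", "data": {
  "commands": "0 0 0 0;0 0 0 0;0 0 0 0;0 0 0 0;0 0 -0.5 0;0 0 -1 0;0 0 -1 0;0 0 -1 0;0 0 -1 0;0 0 -1 0",
  "fingers": 0.35
}}

```text
time: 50.95
position: [663.0, 230.6, 136.2]
tcp_rot: [179.9, -0.0, 96.5]
force: [0.2, 0.8, -0.2]
width: 0.652
gripper_force: 0.0
```

Call:
{"op": "step_arm", "data": {
  "commands": "-1 0 -1 0;-1 0 -1 0;-1 0 -1 0;-1 0 -1 0;-1 0 -1 0;-1 0 -1 0;-1 0 -1 0;0 -1 -1 0;0 -1 -1 0;0 -1 -1 0",
  "fingers": 1
}}

```text
time: 51.95
position: [618.1, 82.3, 335.8]
tcp_rot: [180.0, 0.0, 96.3]
force: [-0.3, 0.5, -0.9]
width: 0.001
gripper_force: 0.0
```

Run:
```python
from h import *
import pickle
s=cam("side");t=cam("top");st=env.read_state();print(st["position"],st["tcp_rot"])
pickle.dump((t,s),open("c2.pkl","wb"))
a=crop(s,190,75,310,195,3.3)[:390];b=crop(t,95,155,215,275,3.3)[:390]
cv2.imwrite("pics/s5.png",np.hstack([a,b]))
```

```text
[618.8  82.8 339.9] [179.6   0.1  96.4]
```

View pics/s5.png

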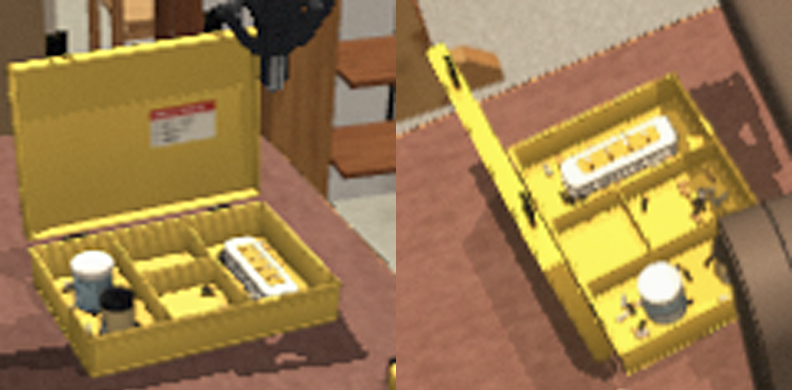

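All items are in place, with the yellow counter stacked on the grey one. Next is the lid: far free-edge corner at about (437,45) in the top half and (255,28) in the side half.

Run:
```python
from h import *
import pickle
t,s=pickle.load(open("c2.pkl","rb"))
p=tri(t,(95+41/3.3,155+45/3.3),s,(190+255/3.3,75+28/3.3));a=np.radians(96.6);d=p-[557.6,219.5,0]
print(p,"case",d[0]*np.cos(a)+d[1]*np.sin(a),-d[0]*np.sin(a)+d[1]*np.cos(a),p[2])
```

```text
[695.2 380.3 281.5] case 143.94589191325605 -155.15077281225268 281.53444292177716
```

Call:
{"op": "step_arm", "data": {
  "commands": "1 -0.3 0 0;1 -0.3 0 0;1 -0.3 0 0;1 -0.3 0 0;1 -0.3 0 0;1 -0.3 0 0;1 -0.3 0 0;1 0 0 0;1 0 0 0;1 0 0 0"
}}

```text
time: 53.05
position: [555.1, 278.4, 333.4]
tcp_rot: [-179.9, 0.0, 96.4]
force: [0.3, 0.2, 0.9]
width: 0.0
gripper_force: 0.0
```

Call:
{"op": "step_arm", "data": {
  "commands": "1 0 0 0;1 0 0 0;1 0 0 0;1 0 0 0;1 0 0 0;1 0 0 0;1 0 0 0;1 0 0 0;1 0 0 0;0 0 0 0"
}}

```text
time: 54.05
position: [533.5, 460.3, 333.8]
tcp_rot: [-180.0, -0.0, 96.6]
force: [-0.2, -1.2, 0.4]
width: 0.004
gripper_force: 0.0
```

Call:
{"op": "step_arm", "data": {
  "commands": "-0.4 0 0.95 0;-0.4 0 0.95 0;-0.4 0 0.95 0;-0.4 0 0.95 0;-0.5 0 0.95 0;0 0 0 0;-0.9 0 0 0;-0.9 0 0 0;0 0 0 0;0 0 0 0"
}}

```text
time: 55.05
position: [543.9, 379.4, 240.8]
tcp_rot: [179.9, -0.0, 96.4]
force: [0.0, 0.2, -0.4]
width: -0.0
gripper_force: 0.0
```

Call:
{"op": "step_arm", "data": {
  "commands": "-0.8 0 0 0;-0.8 0 0 0;-0.8 0 0 0;-0.8 0 0 0;-0.8 0 0 0;-0.85 0 0.35 0;-0.85 0 0.35 0;-0.85 0 0.35 0;0 0 0 0;0 0 0 0"
}}

```text
time: 56.05
position: [557.3, 248.3, 216.8]
tcp_rot: [-179.8, 0.1, 96.4]
force: [-0.1, -0.1, -0.0]
width: 0.002
gripper_force: 0.0
```

Call:
{"op": "step_arm", "data": {
  "commands": "-0.7 0 0.55 0;-0.7 0 0.55 0;-0.7 0 0.6 0;-0.55 0 0.75 0;-0.55 0 0.75 0;-0.55 0 0.8 0;-0.2 0 0.4 0;-0.2 0 0.4 0;-0.2 0 0.4 0;-0.2 0 0.4 0"
}}

```text
time: 57.05
position: [567.8, 159.6, 105.6]
tcp_rot: [-179.9, -0.0, 96.5]
force: [-0.2, 2.2, 2.2]
width: -0.003
gripper_force: 1.2
```

Run:
```python
from h import *
s=cam("side");t=cam("top");st=env.read_state();print(st["position"],st["force"])
a=crop(s,190,75,310,195,3.3)[:390];b=crop(t,95,155,215,275,3.3)[:390]
cv2.imwrite("pics/s6.png",np.hstack([a,b]))
```

```text
[567.4 158.8 104.8] [-1.2 -0.7  0.2]
```

View pics/s6.png

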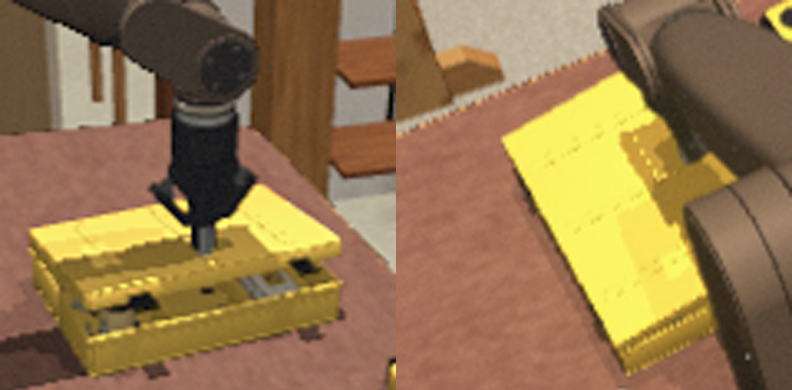

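The lid is nearly shut, with the fingertip resting on top. I press it down slowly.

Call:
{"op": "step_arm", "data": {
  "commands": "0 0 0.2 0;0 0 0.2 0;0 0 0.2 0;0 0 0.2 0;0 0 0.2 0;0 0 0.1 0;0 0 0.1 0;0 0 0.1 0;0 0 0 0;0 0 0 0"
}}

```text
time: 58.15
position: [567.9, 159.8, 79.9]
tcp_rot: [-180.0, -0.0, 96.4]
force: [0.4, -0.1, 1.4]
width: 0.001
gripper_force: 0.5
```

Call:
{"op": "step_arm", "data": {
  "commands": "0 0 0.1 0;0 0 0.1 0;0 0 0.1 0;0 0 0 0;0 0 0 0;0 0 0 0;0 0 0 0;0 0 0 0;0 0 0 0;0 0 0 0"
}}

```text
time: 59.15
position: [568.1, 159.5, 77.7]
tcp_rot: [-179.9, 0.0, 96.5]
force: [-8.4, -2.5, 18.2]
width: -0.0
gripper_force: 8.9
```

Call:
{"op": "step_arm", "data": {
  "commands": "0 0 -1 0;0 0 -1 0;-0.8 -0.85 0 0;-0.8 -0.85 0 0;-0.8 -0.85 0 0;-0.8 -0.85 0 0;-0.7 -0.9 0 0;0 -0.9 0 0;0 0 0 0;0 0 0 0"
}}

```text
time: 60.15
position: [473.5, 70.5, 114.0]
tcp_rot: [-180.0, -0.0, 96.4]
force: [0.3, 0.4, 0.3]
width: -0.003
gripper_force: 0.0
```

Run:
```python
from h import *
s=cam("side");t=cam("top");st=env.read_state();print(st["position"],st["force"])
a=crop(s,190,75,310,195,4)[:480]
cv2.imwrite("pics/s7.png",a)
T=lambda cx,cy,z:[557.6+cx*-.115+cy*-.993,219.5+cx*.993+cy*-.115,z]
print((proj(s,[T(-144,100,61),T(-144,-100,61),T(-114,100,66),T(-114,-100,66)])-[190,75])*4)
```

```text
[474.3  70.6 114.4] [-0.4 -0.6 -0.3]
[[178.2 412.8]
 [372.8 368.9]
 [166.7 391.6]
 [359.4 349.2]]
```

View pics/s7.png

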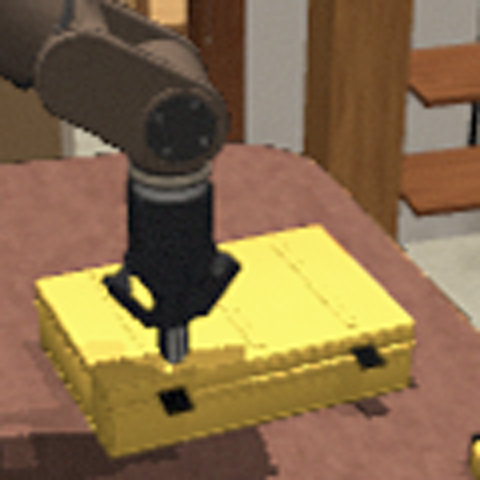

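The lid is shut, and both latches stick out at (175,400) and (370,357), matching the prediction. I press the near one.

Call:
{"op": "step_arm", "data": {
  "commands": "0 0 0.7 0;0 0 0.6 0;0 0 0.4 0;0 0 0.4 0;0 0 0.4 0;0 0 0.4 0;0 0 0.4 0;0 0 0.3 0;0 0 0 0;0 0 0 0"
}}

```text
time: 61.25
position: [475.4, 71.1, 43.6]
tcp_rot: [179.8, -0.1, 96.4]
force: [0.7, 3.5, 6.0]
width: -0.001
gripper_force: 2.7
```

Call:
{"op": "step_arm", "data": {
  "commands": "0.1 0 0 0;0.1 0 0 0;0.1 0 0 0;0.1 0 0 0;0.1 0 0 0;0.1 0 0 0;0 0 0 0;0 0 0 0;0 0 0 0;0 0 0 0"
}}

```text
time: 62.25
position: [471.8, 81.9, 41.8]
tcp_rot: [-179.9, 0.0, 96.5]
force: [1.9, -4.5, -2.3]
width: -0.003
gripper_force: 2.5
```

Call:
{"op": "step_arm", "data": {
  "commands": "0.1 0 0 0;0.05 0 0 0;0 0 0 0;0 0 0 0;0 0 0 0;0 0 0 0;-0.5 0 0 0;-1 0 0 0;0 0 0 0;0 0 0 0"
}}

```text
time: 63.25
position: [474.7, 55.8, 42.1]
tcp_rot: [-179.9, -0.1, 96.4]
force: [-0.6, 0.9, 1.3]
width: 0.004
gripper_force: 0.0
```

Call:
{"op": "step_arm", "data": {
  "commands": "0 0 -1 0;0 0 -1 0;0 0 -1 0;0.5 0 -1 0;0.2 1 0 0;0.2 1 0 0;0.2 1 0 0;0 1 0 0;0 1 0 0;0 1 0 0"
}}

```text
time: 64.25
position: [592.1, 92.3, 121.9]
tcp_rot: [-179.9, -0.1, 96.5]
force: [-0.2, -0.6, 0.1]
width: 0.0
gripper_force: 0.0
```

Call:
{"op": "step_arm", "data": {
  "commands": "0 1 0 0;0 1 0 0;0 1 0 0;0 1 0 0;0 0 0 0;0 0 0 0;0 0 0 0;0 0 0 0;0 0 0 0;0 0 0 0"
}}

```text
time: 65.25
position: [671.3, 99.7, 122.5]
tcp_rot: [180.0, -0.0, 96.5]
force: [-0.7, 0.1, -0.3]
width: 0.003
gripper_force: 0.0
```

Run:
```python
from h import *
s=cam("side");st=env.read_state();p=st["position"];print(p,(p[0]-557.6)*-.115+(p[1]-219.5)*.993,(p[0]-557.6)*-.993+(p[1]-219.5)*-.115)
cv2.imwrite("pics/s8.png",crop(s,190,75,310,195,4)[:480])
```

```text
[671.4  99.7 122.5] -132.0857852683335 -99.19096049782924
```

View pics/s8.png

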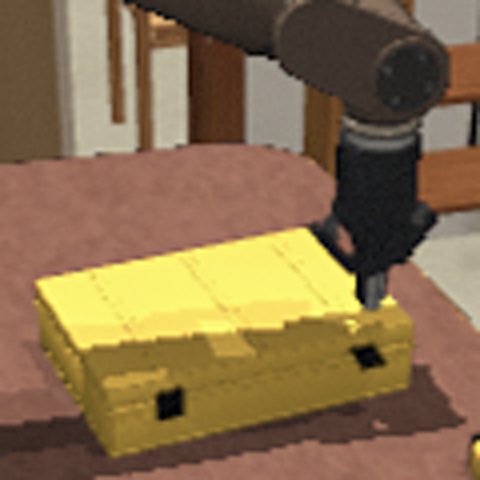

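The near latch is flat. Now the far one.

Call:
{"op": "step_arm", "data": {
  "commands": "-0.3 0 0.7 0;0 0 0.7 0;0 0 0.6 0;0 0 0.4 0;0 0 0.4 0;0 0 0.4 0;0 0 0.4 0;0 0 0.4 0;0 0 0 0;0 0 0 0"
}}

```text
time: 66.3
position: [674.3, 95.4, 44.5]
tcp_rot: [179.7, -0.1, 96.4]
force: [0.4, 3.3, 5.1]
width: 0.0
gripper_force: 2.5
```

Call:
{"op": "step_arm", "data": {
  "commands": "0.1 0 0 0;0.1 0 0 0;0.1 0 0 0;0.1 0 0 0;0.1 0 0 0;0.1 0 0 0;0.1 0 0 0;0.05 0 0 0;0 0 0 0;0 0 0 0"
}}

```text
time: 67.3
position: [670.0, 106.6, 41.3]
tcp_rot: [-179.9, 0.2, 96.5]
force: [2.0, -7.7, -2.5]
width: 0.005
gripper_force: 4.2
```

Call:
{"op": "step_arm", "data": {
  "commands": "0.1 0 0 0;0 0 0 0;0 0 0 0;0 0 0 0;-0.5 0 0 0;-1 0 0 0;-1 0 0 0;0 0 -1 0;0 0 -1 0;0 0 -1 0"
}}

```text
time: 68.3
position: [675.8, 59.8, 102.8]
tcp_rot: [-179.9, -0.1, 96.4]
force: [-0.2, -0.2, 0.3]
width: -0.001
gripper_force: 0.0
```

Call:
{"op": "step_arm", "data": {
  "commands": "0 0 -1 0;-1 0 -1 0;-1 0 -1 0;-1 0 -1 0;-1 0 -1 0;-1 0 0 0;-1 0 0 0;-1 0 0 0;0 0 0 0;0 0 0 0"
}}

```text
time: 69.3
position: [691.1, -78.6, 200.6]
tcp_rot: [-179.9, -0.1, 96.4]
force: [-0.3, -0.1, -1.1]
width: -0.002
gripper_force: 0.0
```

Run:
```python
from h import *
s=cam("side");print(env.read_state()["position"])
cv2.imwrite("pics/s9.png",crop(s,190,75,310,195,4)[:480])
```

```text
[691.2 -77.9 200.9]
```

View pics/s9.png

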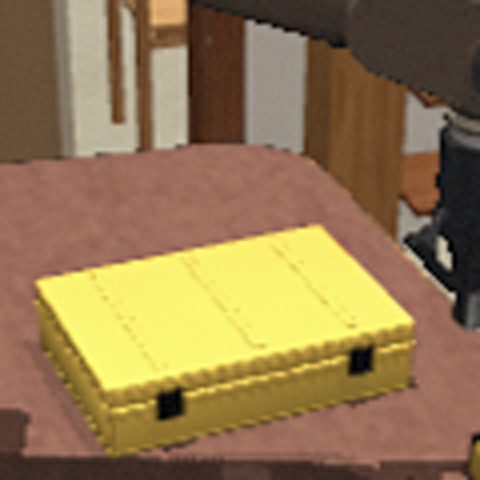

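The case is shut, both latches lie flat at (172,403) and (361,360), and the robot touches nothing.

```bash
python3 -c "
from plant import env
print(env.hand_in())"
```

```text
the job is handed in; nothing more can be done
None
```

I handed the job in at about 70 s on the robot's clock: both jars present stood upright in the near compartment, both counters lay stacked in the far one, the lid was shut gently and both latches were flat in the last picture; no verdict came back.

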